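Tap two jammed plungers out of a tilted narrow-necked bottle

ROBOT

A 7-joint arm with a two-finger parallel gripper is mounted at the origin on a cart in front of the work surface, level with it; the furniture and walls round the work are solid. World frame = base frame: x ahead of the robot, y to its left, z up, the work surface at z = 0. Lengths are in m, angles in rad, forces in N, time in s.
With the tool pointing down it reaches from about 0.425 to 0.875 m from the base axis. Payload 8.4 kg.
Tool frame: the origin (TCP) lies at the very end of the fingers, on their centre line; the grasp point (between the pads) lies 19 mm behind it; y points along the fingers, x is the direction in which the jaws open and shut, and the axes are right-handed (so a half turn about y gives the same grasp; the last joint's range is limited). The gripper opens to 85 mm and grips with 20 to 120 N. Pads are 22 mm wide; open, the fingers measure 114 mm over their backs; the gripper's body (76 mm by 85 mm) begins 54 mm behind the grasp point. The pads swing forward as they close: fully open they stand 13 mm farther back than shut.
Start: joints at [-1.301, 0.333, 0.04, 1.465, -0.013, 1.343, -0.059], TCP at [0.234, 0.606, 0.204] pointing down, gripper open.
Joint ranges: [-2.58, 2.58], [-0.38, 2.09], [-1.3, 1.39], [0.25, 2.4], [-1.5, 4.64], [0.08, 2.09], [-2.65, 2.65]. Speed limits (rad/s): [2.22, 2.22, 2.79, 2.79, 3.14, 3.14, 3.14].

INTERFACE

Orientations are given as a unit quaternion [x, y, z, w].
In Python, from station import arm, vision gives the robot as it stands.
- The arm moves only by the tool servo_tool, never from a script. Its argument "deltas" is a list of rows, each a list of 6 numbers: the shift along the tool's x, y, z in cm, then the turn, a rotation vector about the tool's x, y, z in rad. In form: [[dx, dy, dz, rx, ry, rz], ...]. A call has 1 to 20 rows; each row is the pose to reach, as a shift and turn from the pose commanded when the call began, along the tool's axes at that moment; what a row does not reach only later rows make up. A row lasts 1/10 s, in which the tool goes at most 50 mm and 8.59 degrees, less where a joint would pass 70% of its speed; a pose out of reach is approached as far as the arm can. A call with a gripper value outside its range is refused whole. "grip" is the opening, from -1 (shut) to 1 (fully open), set as the call begins (left out, the last holds). The fingers move at their own pace and stop on an object; "squeeze" is the grip in N (left out, the last holds). Time passes only in rows, so rows that repeat a pose let the fingers close. It gives the time, the measured TCP pose, the force and the opening at its end, in the units of the state.
- arm.state(): the state, without advancing time (a new reading comes with each control period).
- vision.get_image(name): name is "side" or "top"; returns a dict with "img" (420x560x3 uint8, red, green, blue), "vertical_fov" (degrees; the focal length in pixels is half the picture's height over the tangent of half this angle, whatever the lens; pixels are square), "cx", "cy" (the principal point, pixels), "k1" (the pictures are not rectified: a ray, as slopes to the right and down, at radius r is drawn at 1 + k1 r^2 times it, then the intrinsics apply), "origin" and "orientation" of the camera in the world. Camera axes: x right, y up, looking along -z (the intrinsics and any distortion apply to the point x, -y, -z); pixel columns grow to the right and rows downward; lengths in m; the calibration is good to about 2 mm. A picture is of the moment at which its call begins. There is no depth.
- arm.finish_job(): hands the job in, once; it reports no verdict.
The state is a dict: "time": time; "joint_pos": joint angles; "dq": joint speeds; "tau": joint torques, N m; "tool_pos": TCP position; "tcp_rot": TCP orientation; "contact_force": force on the tool from outside, world axes, zero at the start; "wrist_torque": the same for the moment, N m; "opening": opening from 0.0 (shut) to 1.0 (fully open).
Only numpy, scipy, OpenCV 4.12 (cv2) and the standard library are available. Lean on these libraries where they do the work, as an engineer would, in place of code of your own. Each camera call takes 0.05 s, during which the arm holds its last target. There are 200 camera calls.

TASK

Two steel plungers have jammed in the neck of the tilted white bottle on the emptying stand. Set the empty aluminium tray on the bench beneath the bottle's mouth and let go of it, then tap the upper side of the bottle's neck, briskly but lightly (the bottle is thin), as often as it takes for both plungers to drop into the tray and come to rest there. Do not touch the plungers themselves, and leave the tray under the mouth and the other things on the bench where they are.

Things in the scene. Friction and masses are not known exactly. Their poses are not given: they have to be found in the camera images.
- tray_tab (a point): Grip of the tray: a tab standing on the outside of the tray's -x end, 12 mm thick along x, 44 mm wide along y, top 76 mm above the tray's underside. This point is the middle of its rubber-faced part, 71 mm from the tray's centre along -x, 60 mm above the underside (16 mm below the tab's top). The tab starts turned towards the robot.
- tray_floor (a point): Centre of the tray's inner floor, 4 mm above its underside; x along the tray away from the tab, z up.
- drop_spot (a point): Good place on the bench top (z = 0) for the tray's centre, 28 mm in front of the mouth. Its x axis points level from the mouth towards the back of the bottle; with the tray's x along it (tab outward) the tray clears the stand, whose base begins 60 mm behind the mouth. A tray carried less than 35 mm above the bench passes below the neck and the plungers.
- mouth (a point): Centre of the bottle's mouth, 112 mm above the bench. White bottle 170 mm long: body 60 mm across, straight neck 80 mm long, 42 mm across outside, bore 36 mm. It slopes 26 degrees down to the mouth. z points out of the mouth along the bottle, x square to it, up and to the front. The rim's underside and the plungers' noses are over 80 mm above the bench.
- tap_spot (a point): Point on the top line of the neck, 12 mm behind the rim, where to tap; on the surface of the neck. x is square to the neck's side (outward, up and 26 degrees towards the front), z along the neck towards the mouth. Tap along -x.
- bottle (a joint): How far (m) the bottle is pressed in on its damped leaf springs, square to its length: 0 at rest, hard stop at 0.010 (hitting it overloads the bottle). It yields at about 4 N, plus 0.6 N per mm and 25 N per m/s, and springs back. A stroke 3 to 7 mm deep at 0.06 to 0.2 m/s with as quick a retreat moves the plungers 3 to 10 mm along; a slow or held push does not. They fall out after about 26 mm.
- plunger1_mid (a point): Middle of one steel plunger, a plain round rod 16 mm across and 70 mm long with a domed nose, 80 g; z along it to the nose. At the start both lie side by side in the neck with their middles 26 mm inside the mouth, noses 9 mm out of it. Lying in the tray its middle is about 12 mm above the bench.
- plunger2_mid (a point): Middle of the other plunger, the same size.
- plunger1: The first plunger; origin at the centre of its inner end face, z along it to the domed nose.
- plunger2: The second plunger, likewise.
- tray: Loose aluminium catch tray, 350 g: open box 130 x 104 x 38 mm (own x, y, z), walls and floor 4 mm, empty at the start; origin at the centre of its underside, x away from the tab.
- stand: Fixed emptying stand that holds the bottle; origin on the bench straight below the mouth, x towards the bottle's back. Over the whole bottle lies a fixed level clear guard sheet in a steel rod frame, 142 mm wide, underside 222 mm above the bench, front edge about straight above the mouth: a gripper pointing straight down at the neck hits it; lean the tool 35 to 45 degrees, its rear to the front.
- jar_mid (a point): Bystander: small brown jar with black cap, 46 x 71 mm, its middle.
- body_blank_mid (a point): Bystander, loose: black valve body, 40 x 90 x 52 mm, lying on the bench, its middle.

How it is judged:
On the way, in this order (a step that is already met when the one before it is completed fails the run):
1. the tray stands on the bench under the bottle's mouth, let go, with both plungers still in the neck (x of mouth in the frame of tray_floor between -0.057 and 0.057 m and y of mouth in the frame of tray_floor between -0.044 and 0.044 m and height (world z) of tray_floor below 0.01 m and angle between tray_floor's own z axis and vertical below 0.07 rad and distance between each of plunger1_mid, plunger2_mid and mouth below 0.036 m and contact force between the fingers and tray below 0.1 N), for 0.2 s.
2. the bottle is tapped with the fingers (contact force between the fingers and bottle above 2 N and value of joint bottle above 0.0015 m).
3. both plungers have dropped into the tray (x of plunger1_mid in the frame of tray_floor between -0.061 and 0.061 m and y of plunger1_mid in the frame of tray_floor between -0.048 and 0.048 m and z of plunger1_mid in the frame of tray_floor between 0.002 and 0.045 m and x of plunger2_mid in the frame of tray_floor between -0.061 and 0.061 m and y of plunger2_mid in the frame of tray_floor between -0.048 and 0.048 m and z of plunger2_mid in the frame of tray_floor between 0.002 and 0.045 m), for 0.2 s.
At the end, for the whole second after the job is handed in: Both plungers lie at rest inside the tray, which stands flat on the bench with the bottle's mouth above its inside (within 57 mm of its centre lengthwise, 44 mm crosswise), and the bottle is back at its rest stop (all of step 3 and x of mouth in the frame of tray_floor between -0.057 and 0.057 m and y of mouth in the frame of tray_floor between -0.044 and 0.044 m and height (world z) of tray_floor below 0.01 m and angle between tray_floor's own z axis and vertical below 0.07 rad and linear speed of each of plunger1, plunger2, tray below 0.02 m/s and value of joint bottle below 0.001 m); the robot touches nothing.
It fails at once if the robot presses or strikes the bottle with more than 25 N (contact force between any of the fingers, the arm and bottle above 25 N).
It fails at once if the robot touches a plunger (contact force between any of the fingers, the arm and plunger1 above 0.3 N or contact force between any of the fingers, the arm and plunger2 above 0.3 N).
It fails at once if a bystander is moved more than 3 cm (distance of any of jar_mid, body_blank_mid from where it was at the start of the episode above 0.03 m).
It also fails if it takes over 56 s, if anything falls off the work surface, if the arm or the gripper's body presses on something with over 40 N, if the wrist force passes 120 N, or if a joint passes its speed limit or range.

## Working session

There is one attempt and no reset: what is moved stays moved. The work goes in short steps, Python scripts to look and compute and a tool call to move; the robot and the scene stay as the last step left them, time stands still between calls to the robot, and variables do not carry over. Pictures are saved under pics/ and viewed, about 8 in all and at most 12, crops included, and the job is handed in when it is done.

Besides the shell and the picture viewer there is one more tool, called after "Request:" as a command line: name --pt "numbers of a row" for each row, then --argument value for the rest. servo_tool: Moves the arm, as the interface text tells. Its arguments: {"type":"object","properties":{"deltas":{"type":"array","items":{"type":"array","items":{"type":"number"}}},"grip":{"type":"number"},"squeeze":{"type":"number"}},"required":["deltas"]}

```bash
mkdir -p pics; cat > h.py <<'E'
import numpy as np, cv2
from scipy.spatial.transform import Rotation as R
from station import arm, vision
def grab(n,f=None):
    d=vision.get_image(n)
    if f: cv2.imwrite('pics/'+f,d['img'][:,:,::-1])
    return d
def K(d):
    h,w=d['img'].shape[:2]; f=h/2/np.tan(np.radians(d['vertical_fov'])/2)
    return np.array([[f,0,d['cx']],[0,f,d['cy']],[0,0,1.]]), np.array([d['k1'],0,0,0,0.])
C=np.diag([1,-1,-1.])
def ray(d,u,v):
    k,ds=K(d); p=cv2.undistortPoints(np.array([[[u,v]]],float),k,ds)[0,0]
    r=R.from_quat(d['orientation']).as_matrix()@C@np.array([p[0],p[1],1]); return np.array(d['origin']),r/np.linalg.norm(r)
def onz(d,u,v,z):
    o,r=ray(d,u,v); return o+r*(z-o[2])/r[2]
def proj(d,P):
    k,ds=K(d); M=C@R.from_quat(d['orientation']).as_matrix().T
    return cv2.projectPoints(np.atleast_2d(np.array(P,float)),cv2.Rodrigues(M)[0],-M@np.array(d['origin']),k,ds)[0][:,0]
def tri(d1,p1,d2,p2):
    o1,r1=ray(d1,*p1);o2,r2=ray(d2,*p2)
    t=np.linalg.lstsq(np.c_[r1,-r2],o2-o1,rcond=None)[0]
    a,b=o1+t[0]*r1,o2+t[1]*r2; return (a+b)/2,np.linalg.norm(a-b)
E
python3 - <<'E'
from h import *
for n in('side','top'):
    d=grab(n,n+'0.png'); print(n,{k:v for k,v in d.items() if k!='img'})
print(arm.state())
E
```

```text
side {'vertical_fov': 45.329985607772315, 'cx': 279.5765058166317, 'cy': 211.67726845428837, 'k1': -0.1347814148232941, 'origin': array([ 0.34051184, -0.3980131 ,  0.70189323]), 'orientation': array([ 0.42903625, -0.05551903, -0.1333357 ,  0.89166537])}
top {'vertical_fov': 53.65284418348154, 'cx': 279.25855885948454, 'cy': 205.64179804928037, 'k1': -0.07222268324141742, 'origin': array([0.46433083, 0.28173232, 1.03810282]), 'orientation': array([ 0.03550022, -0.02569144, -0.7009734 ,  0.71183986])}
{'time': 0.1, 'joint_pos': array([-1.30119276,  0.33386614,  0.03989671,  1.46615428, -0.01340713,
        1.3433462 , -0.05846761]), 'dq': array([-3.70772202e-05, -1.23158200e-03,  1.05402526e-03, -2.86179759e-03,
        7.70051638e-04,  3.60227839e-03, -2.92823260e-03]), 'tau': array([ 3.76627286e-03, -6.60027337e+01,  1.37027398e+00, -4.06469429e+01,
        1.72015774e-02,  9.00723506e-03, -7.93816639e-05]), 'tool_pos': array([0.23419692, 0.60585185, 0.20270782]), 'tcp_rot': array([ 0.58353388,  0.39942349, -0.40026008, -0.58287302]), 'contact_force': array([ 0.06560041, -0.33967437, -0.40811141]), 'wrist_torque': array([0.0351731 , 0.01118825, 0.0051348 ]), 'opening': 1.0001857391673536}
```

View pics/side0.png

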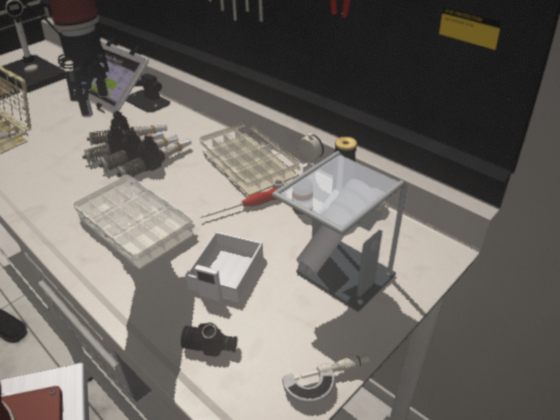

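View pics/top0.png

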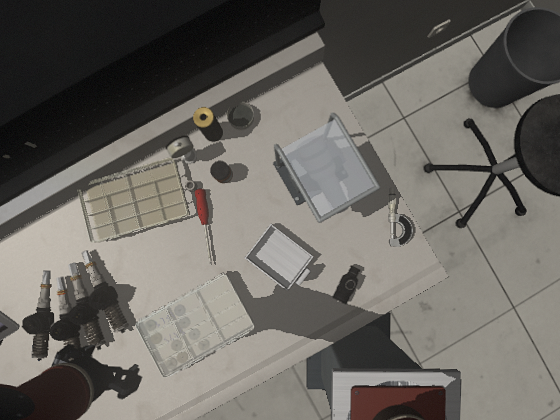

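```bash
python3 - <<'E'
import cv2, numpy as np
a=cv2.imread('pics/side0.png')[130:310,180:420]; b=cv2.imread('pics/top0.png')[90:300,230:410]
g=lambda i:(255*(i/255.)**0.6).astype('uint8')
cv2.imwrite('pics/c1.png',g(cv2.resize(a,None,fx=3.3,fy=3.3,interpolation=2)))
cv2.imwrite('pics/c2.png',g(cv2.resize(b,None,fx=2.8,fy=2.8,interpolation=2)))
E
```

```text
(no output)
```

View pics/c1.png

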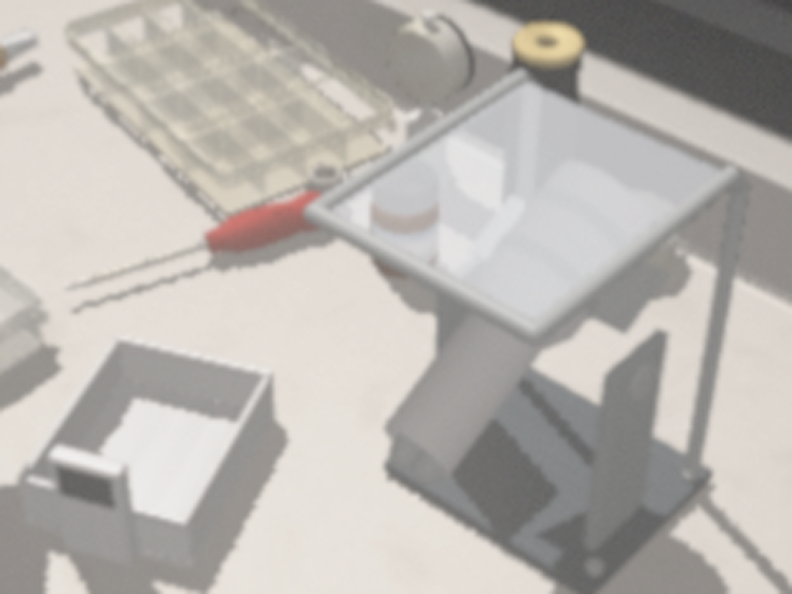

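View pics/c2.png

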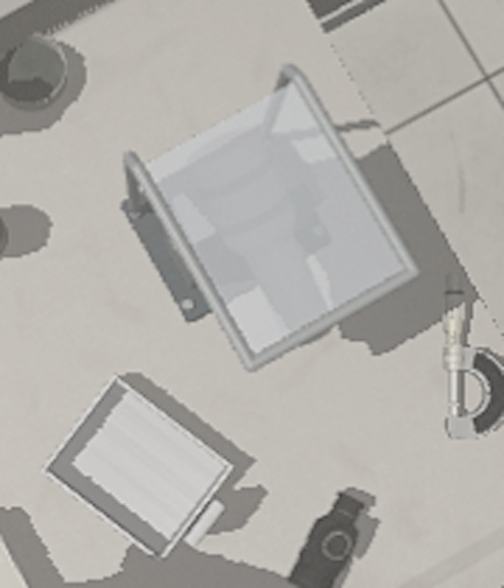

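```bash
python3 - <<'E'
from h import *
np.set_printoptions(precision=4,suppress=True)
s,t=grab('side'),grab('top')
S=lambda x,y:(180+x/3.3,130+y/3.3); T=lambda x,y:(230+x/2.8,90+y/2.8)
for n,a,b in(('FL',(315,210),(250,362)),('FR',(535,330),(415,270)),('BL',(522,78),(128,155)),('BR',(738,175),(290,70))):
    print(n,*tri(s,S(*a),t,T(*b)), onz(t,*T(*b),.225), onz(s,*S(*a),.225))
print('tray'); 
c=[onz(t,*T(*p),.038) for p in((122,378),(232,466),(165,555),(48,468))]
print(np.array(c),np.mean(c,0)); print('tab',onz(t,*T(205,525),.076), 'side tab ends',onz(s,*S(55,453),.076),onz(s,*S(128,468),.076))
c=[onz(s,*S(*p),.038) for p in((122,345),(272,375),(187,523),(30,478))]
print(np.array(c),np.mean(c,0))
print('rim side z.112',onz(s,*S(422,452),.112),onz(s,*S(422,452),.131),'rimL/R z.12',onz(s,*S(388,430),.12),onz(s,*S(455,473),.12))
print('valve',onz(t,350,284,.03),'jar',onz(t,222,170,.07))
E
```

```text
FL [0.5088 0.2151 0.2286] 0.00021492538818159958 [0.5091 0.2147 0.225 ] [0.51   0.2197 0.225 ]
FR [0.5749 0.0999 0.2304] 0.00032808994024768293 [0.5758 0.0987 0.225 ] [0.5774 0.1057 0.225 ]
BL [0.6533 0.3033 0.2227] 0.00516774799493473 [0.6554 0.3026 0.225 ] [0.6491 0.2998 0.225 ]
BR [0.72   0.1871 0.2225] 2.3270245490933418e-05 [0.7193 0.1874 0.225 ] [0.718 0.184 0.225]
tray
[[0.504  0.3093 0.038 ]
 [0.4302 0.214  0.038 ]
 [0.3539 0.2701 0.038 ]
 [0.4259 0.3713 0.038 ]] [0.4285 0.2912 0.038 ]
tab [0.383  0.2381 0.076 ] side tab ends [0.37   0.2469 0.076 ] [0.4053 0.2243 0.076 ]
[[0.4263 0.366  0.038 ]
 [0.5064 0.3125 0.038 ]
 [0.4317 0.2117 0.038 ]
 [0.3551 0.2706 0.038 ]] [0.4299 0.2902 0.038 ]
rim side z.112 [0.5446 0.1555 0.112 ] [0.538  0.1376 0.131 ] rimL/R z.12 [0.5307 0.1678 0.12  ] [0.5524 0.1295 0.12  ]
valve [0.3652 0.1234 0.03  ] jar [0.6309 0.4327 0.07  ]
```

```bash
cat >> h.py <<'E'
def frame(y,x):
    y=np.array(y,float);y/=np.linalg.norm(y);x=np.array(x,float);x-=y*(x@y);x/=np.linalg.norm(x)
    return R.from_matrix(np.c_[x,y,np.cross(x,y)])
def delta(p,Rt):
    s=arm.state();R0=R.from_quat(s['tcp_rot'])
    return np.r_[R0.inv().apply(np.array(p)-s['tool_pos'])*100,(R0.inv()*Rt).as_rotvec()].round(3)
def down(yaw): 
    a=np.radians(yaw);return frame([0,0,-1],[np.cos(a),np.sin(a),0])
E
python3 - <<'E'
from h import *
np.set_printoptions(precision=4,suppress=True)
print(R.from_quat(arm.state()['tcp_rot']).as_matrix())
for y in(53.3,233.3):
  print(delta([.386,.235,.16],down(y)),delta([.386,.235,.045],down(y)))
E
```

```text
[[ 0.3605 -0.0003 -0.9327]
 [ 0.9327 -0.001   0.3605]
 [-0.001  -1.     -0.0001]]
[-29.127   4.328 -27.532   0.      0.272  -0.001] [-29.115  15.828 -27.531   0.      0.272  -0.001]
[-29.127   4.328 -27.532  -0.001  -2.87   -0.   ] [-29.115  15.828 -27.531  -0.001  -2.87   -0.   ]
```

Request:
servo_tool --pt "-3 0.4 -2.8 0 0.03 0" --pt "-6 0.8 -5.6 0 0.06 0" --pt "-9 1.2 -8.4 0 0.09 0" --pt "-12 1.7 -11.2 0 0.12 0" --pt "-15 2.2 -14 0 0.14 0" --pt "-18 2.6 -17 0 0.17 0" --pt "-21 3 -20 0 0.2 0" --pt "-24 3.5 -22.5 0 0.22 0" --pt "-26.5 4 -25 0 0.25 0" --pt "-28.3 4.3 -26.7 0 0.272 0" --pt "-29.1 4.3 -27.5 0 0.272 0" --pt "-29.1 4.3 -27.5 0 0.272 0" --pt "-29.1 4.3 -27.5 0 0.272 0" --pt "-29.1 4.3 -27.5 0 0.272 0" --grip 0.5

```text
time: 1.6
tool_pos: [0.3854, 0.2373, 0.1606]
tcp_rot: [-0.632, -0.318, 0.318, 0.632]
contact_force: [0.8, -0.3, -0.3]
opening: 0.747
```

```bash
python3 - <<'E'
from h import *
np.set_printoptions(precision=4,suppress=True)
s=grab('side');t=grab('top')
a=cv2.resize(s['img'][170:320,150:290],None,fx=2.8,fy=2.8,interpolation=2);b=cv2.resize(t['img'][190:340,220:360],None,fx=2.8,fy=2.8,interpolation=2)
cv2.imwrite('pics/c3.png',np.hstack([a,b])[:,:,::-1])
print(arm.state()['tool_pos'],delta([.386,.235,.045],down(53.3)))
E
```

```text
[0.3855 0.2369 0.1605] [-0.117 11.552 -0.153  0.     0.002 -0.   ]
```

View pics/c3.png

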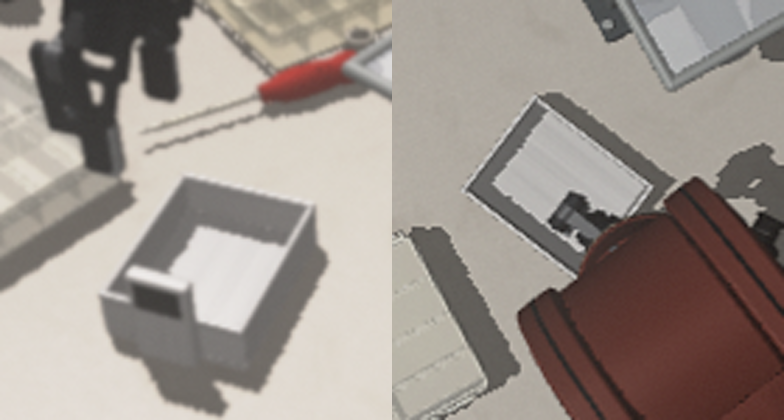

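Request:
servo_tool --pt "0 3 0 0 0 0" --pt "-0.1 6 -0.1 0 0 0" --pt "-0.1 9 -0.1 0 0 0" --pt "-0.1 10.5 -0.1 0 0 0" --pt "-0.1 11.5 -0.1 0 0 0" --pt "-0.1 11.5 -0.1 0 0 0" --pt "-0.1 11.5 -0.1 0 0 0"

```text
time: 2.4
tool_pos: [0.3864, 0.2348, 0.0461]
tcp_rot: [-0.632, -0.317, 0.317, 0.632]
contact_force: [0.3, 0.0, 0.9]
opening: 0.749
```

Request:
servo_tool --pt "0 0 0 0 0 0" --pt "0 0 0 0 0 0" --pt "0 0 0 0 0 0" --pt "0 0 0 0 0 0" --pt "0 0 0 0 0 0" --pt "0 0 0 0 0 0" --pt "0 0 0 0 0 0" --pt "0 0 0 0 0 0" --grip -1 --squeeze 50

```text
time: 3.2
tool_pos: [0.3867, 0.2348, 0.0461]
tcp_rot: [-0.632, -0.318, 0.317, 0.632]
contact_force: [0.0, 0.1, 6.8]
opening: 0.104
```

```bash
python3 - <<'E'
from h import *
np.set_printoptions(precision=4,suppress=True)
s=grab('side')
cv2.imwrite('pics/c4.png',cv2.resize(s['img'][190:320,170:310],None,fx=3,fy=3,interpolation=2)[:,:,::-1])
p=arm.state()['tool_pos'];print(p)
print(delta([p[0],p[1],p[2]+.015],down(30.6)))
for f in (0,.5,1):
    q=np.array([p[0],p[1]])*(1-f)+np.array([.458,.107])*f
    print(delta([q[0],q[1],p[2]+.015],down(30.6)))
E
```

```text
[0.3867 0.2349 0.0461]
[ 0.002 -1.5   -0.    -0.     0.396  0.001]
[ 0.002 -1.5   -0.    -0.     0.396  0.001]
[-2.991 -1.503 -6.681 -0.     0.396  0.001]
[ -5.984  -1.506 -13.362  -0.      0.396   0.001]
```

View pics/c4.png

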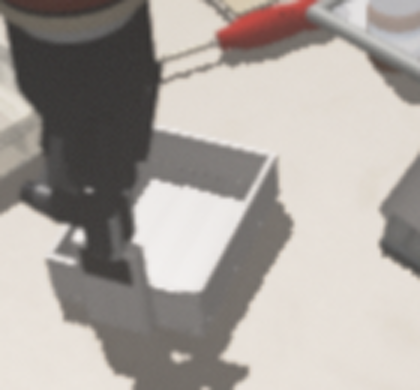

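Request:
servo_tool --pt "0 -0.5 0 0 0 0" --pt "0 -1 0 0 0 0" --pt "0 -1.5 0 0 0 0" --pt "0 -1.5 0 0 0.06 0" --pt "0 -1.5 0 0 0.12 0" --pt "0 -1.5 0 0 0.18 0" --pt "0 -1.5 0 0 0.24 0" --pt "0 -1.5 0 0 0.3 0" --pt "0 -1.5 0 0 0.35 0" --pt "0 -1.5 0 0 0.396 0" --pt "0 -1.5 0 0 0.396 0"

```text
time: 4.35
tool_pos: [0.3859, 0.2341, 0.0606]
tcp_rot: [0.682, 0.186, -0.186, -0.682]
contact_force: [-0.3, 0.8, -2.1]
opening: 0.1
```

```bash
python3 - <<'E'
from h import *
np.set_printoptions(precision=4,suppress=True)
s=grab('side');t=grab('top')
a=cv2.resize(s['img'][170:320,150:350],None,fx=2.5,fy=2.5,interpolation=2);b=cv2.resize(t['img'][190:340,230:360],None,fx=2.5,fy=2.5,interpolation=2)
cv2.imwrite('pics/c5.png',np.hstack([a,b])[:,:,::-1])
print(arm.state()['tool_pos'],arm.state()['contact_force'])
print(delta([.458,.107,.061],down(30.6)))
E
```

```text
[0.386  0.2342 0.0606] [-0.7296  0.5661 -3.447 ]
[ -0.294  -0.041 -14.614   0.      0.001  -0.   ]
```

View pics/c5.png

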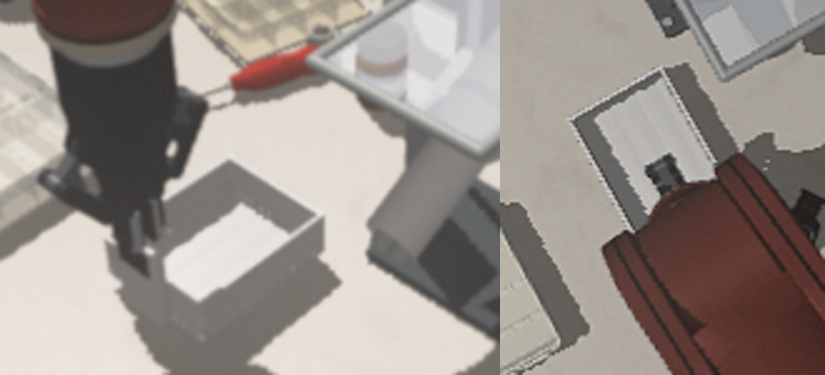

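Request:
servo_tool --pt "0 0 -1 0 0 0" --pt "0 0 -2.5 0 0 0" --pt "0 0 -4.3 0 0 0" --pt "0 0 -6.1 0 0 0" --pt "-0.1 0 -8 0 0 0" --pt "-0.1 0 -10 0 0 0" --pt "-0.2 0 -12 0 0 0" --pt "-0.3 0 -13.5 0 0 0" --pt "-0.3 0 -14.3 0 0 0" --pt "-0.3 0 -14.6 0 0 0" --pt "-0.3 0 -14.6 0 0 0" --pt "-0.3 0 -14.6 0 0 0"

```text
time: 5.65
tool_pos: [0.4575, 0.1077, 0.0605]
tcp_rot: [-0.682, -0.187, 0.187, 0.682]
contact_force: [-0.2, 0.7, -3.3]
opening: 0.104
```

```bash
python3 - <<'E'
from h import *
np.set_printoptions(precision=4,suppress=True)
s=grab('side');t=grab('top')
a=cv2.resize(s['img'][150:320,240:400],None,fx=2.5,fy=2.5,interpolation=2);b=cv2.resize(t['img'][130:300,250:410],None,fx=2.5,fy=2.5,interpolation=2)
cv2.imwrite('pics/c6.png',np.hstack([a,b])[:,:,::-1])
print(arm.state()['tool_pos'],arm.state()['contact_force'])
E
```

```text
[0.4575 0.1078 0.0605] [-0.1128  0.3296 -3.0059]
```

View pics/c6.png

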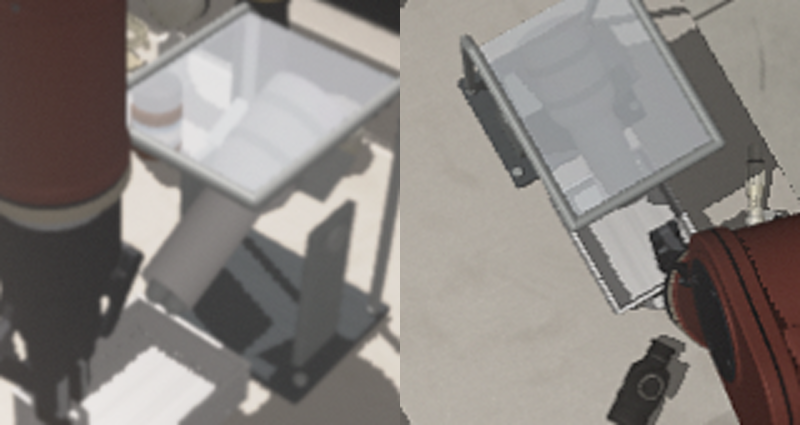

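```bash
python3 - <<'E'
from h import *
np.set_printoptions(precision=1,suppress=True)
s=grab('side');t=grab('top')
yaw=np.radians(30.6);bk=np.array([np.cos(yaw),np.sin(yaw),0]);lat=np.array([-bk[1],bk[0],0]);up=np.array([0,0,1.])
a=np.radians(26);m=np.array([.543,.157,.112]);ax=bk*np.cos(a)+up*np.sin(a);nx=-bk*np.sin(a)+up*np.cos(a)
th=np.linspace(0,2*np.pi,60)
out=[]
for d,(x0,x1,y0,y1) in((s,(240,400,150,320)),(t,(290,390,110,216))):
    f=2.5 if d is s else 4
    im=cv2.resize(d['img'][y0:y1,x0:x1],None,fx=f,fy=f,interpolation=2)
    for b in(0,.08):
        c=m+b*ax; P=proj(d,[c+.021*(np.cos(q)*nx+np.sin(q)*lat) for q in th])
        cv2.polylines(im,[np.int32((P-[x0,y0])*f)],True,(255,0,0) if b==0 else (0,160,0),1)
    g=proj(d,[m+up*.113+lat*w for w in(-.068,.068)]);cv2.polylines(im,[np.int32((g-[x0,y0])*f)],False,(255,255,0),1)
    out.append(im)
h=max(o.shape[0] for o in out);out=[cv2.copyMakeBorder(o,0,h-o.shape[0],0,0,0) for o in out]
cv2.imwrite('pics/c7.png',np.hstack(out)[:,:,::-1])
E
```

```text
(no output)
```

View pics/c7.png

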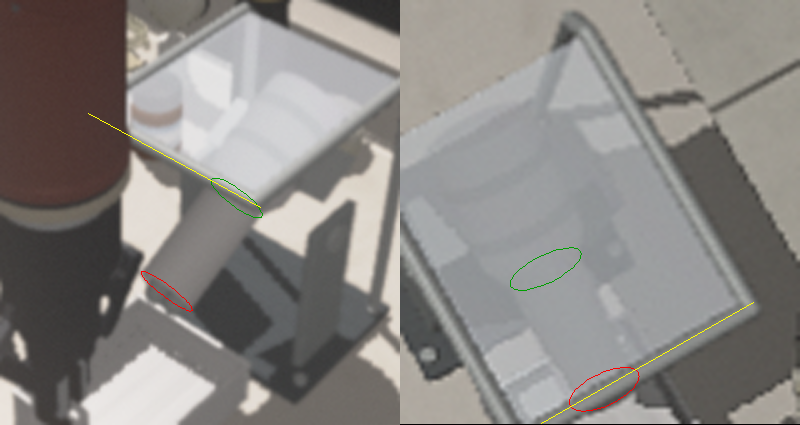

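Request:
servo_tool --pt "0 0.4 0 0 0 0" --pt "0 0.8 0 0 0 0" --pt "0 1.1 0 0 0 0" --pt "0 1.3 0 0 0 0" --pt "0 1.45 0 0 0 0" --pt "0 1.45 0 0 0 0" --pt "0 1.45 0 0 0 0"

```text
time: 6.55
tool_pos: [0.4577, 0.107, 0.0466]
tcp_rot: [-0.682, -0.186, 0.187, 0.682]
contact_force: [-5.3, -1.8, 9.0]
opening: 0.103
```

Request:
servo_tool --pt "0 0 0 0 0 0" --pt "0 0 0 0 0 0" --pt "0 0 0 0 0 0" --pt "0 0 0 0 0 0" --pt "0 0 0 0 0 0" --pt "0 0 0 0 0 0" --grip -0.1

```text
time: 7.15
tool_pos: [0.4578, 0.1071, 0.046]
tcp_rot: [0.682, 0.187, -0.187, -0.682]
contact_force: [-0.2, 0.4, 0.4]
opening: 0.445
```

Request:
servo_tool --pt "0 -1.5 0 0 0 0" --pt "0 -3.5 0 0 0 0" --pt "0 -6 0 0 0 0" --pt "-2 -9 0 0 0 0" --pt "-4 -12 0 0 0 0" --pt "-5 -15 0 0 0 0" --pt "-5 -18 0 0 0 0" --pt "-5 -18 0 0 0 0" --pt "-5 -18 0 0 0 0"

```text
time: 8.05
tool_pos: [0.4151, 0.0818, 0.2264]
tcp_rot: [-0.682, -0.187, 0.186, 0.682]
contact_force: [-0.7, 0.3, -0.8]
opening: 0.455
```

```bash
python3 - <<'E'
from h import *
np.set_printoptions(precision=3,suppress=True)
s=grab('side');t=grab('top')
yaw=np.radians(30.6);bk=np.array([np.cos(yaw),np.sin(yaw),0]);lat=np.array([-bk[1],bk[0],0]);up=np.array([0,0,1.])
a=np.radians(26);m=np.array([.544,.158,.112]);ax=bk*np.cos(a)+up*np.sin(a);nx=-bk*np.sin(a)+up*np.cos(a)
tap=m+.012*ax+.021*nx;b=np.radians(45)
yt=bk*np.sin(b)-up*np.cos(b)
tcp=tap+.010*ax+.0035*nx   # front-edge contact at tap spot
print('tap',tap,'tcp contact',tcp)
a1=cv2.resize(s['img'][150:320,200:360],None,fx=2.5,fy=2.5,interpolation=2);b1=cv2.resize(t['img'][130:300,250:410],None,fx=2.5,fy=2.5,interpolation=2)
cv2.imwrite('pics/c8.png',np.hstack([a1,b1])[:,:,::-1])
print(R.from_quat(arm.state()['tcp_rot']).as_matrix(),arm.state()['joint_pos'])
for sg in(1,-1):
    Rt=frame(yt,lat*sg)
    for h in(.08,.015): print(sg,h,delta(tcp+h*nx-bk*(.06 if h>.05 else 0),Rt))
E
```

```text
tap [0.545 0.159 0.136] tcp contact [0.552 0.163 0.144]
[[ 0.861 -0.001 -0.509]
 [ 0.509 -0.001  0.861]
 [-0.001 -1.     0.   ]] [-0.796 -0.192  0.437  1.961  0.083  1.357  0.15 ]
1 0.08 [ 6.451  0.94  -0.015 -0.615 -1.482 -0.615]
1 0.015 [15.309  6.769 -0.015 -0.615 -1.482 -0.615]
-1 0.08 [ 6.451  0.94  -0.015  0.615  1.482 -0.615]
-1 0.015 [15.309  6.769 -0.015  0.615  1.482 -0.615]
```

View pics/c8.png

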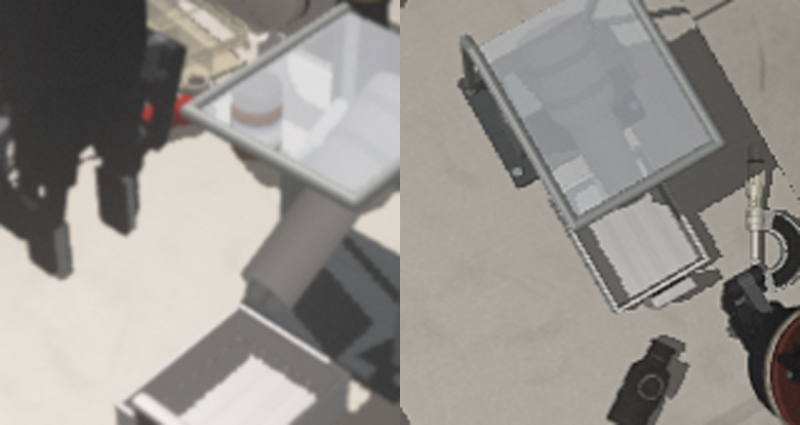

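Request:
servo_tool --pt "0.5 0 0 -0.048 -0.115 -0.048" --pt "1 0.1 0 -0.096 -0.23 -0.096" --pt "1.5 0.2 0 -0.144 -0.346 -0.144" --pt "2 0.3 0 -0.19 -0.46 -0.19" --pt "2.5 0.4 0 -0.24 -0.577 -0.24" --pt "3 0.5 0 -0.288 -0.692 -0.288" --pt "3.5 0.6 0 -0.335 -0.807 -0.335" --pt "4 0.6 0 -0.383 -0.922 -0.383" --pt "4.5 0.7 0 -0.43 -1.037 -0.43" --pt "5 0.7 0 -0.48 -1.152 -0.48" --pt "5.5 0.8 0 -0.527 -1.268 -0.527" --pt "6 0.9 0 -0.575 -1.383 -0.575" --pt "6.4 0.9 0 -0.615 -1.482 -0.615" --pt "6.4 0.9 0 -0.615 -1.482 -0.615" --pt "6.4 0.9 0 -0.615 -1.482 -0.615" --pt "6.4 0.9 0 -0.615 -1.482 -0.615" --grip -1 --squeeze 20

```text
time: 9.75
tool_pos: [0.491, 0.1161, 0.1917]
tcp_rot: [0.506, 0.73, -0.337, -0.313]
contact_force: [-0.9, -2.2, 1.5]
opening: -0.0
```

```bash
cat >> h.py <<'E'
yaw=np.radians(30.6);bk=np.array([np.cos(yaw),np.sin(yaw),0]);lat=np.array([-bk[1],bk[0],0]);up=np.array([0,0,1.])
a=np.radians(26);m=np.array([.544,.158,.112]);ax=bk*np.cos(a)+up*np.sin(a);nx=-bk*np.sin(a)+up*np.cos(a)
tap=m+.012*ax+.021*nx;b=np.radians(45);yt=bk*np.sin(b)-up*np.cos(b);tcp=tap+.010*ax+.0035*nx
E
python3 - <<'E'
from h import *
np.set_printoptions(precision=3,suppress=True)
s=arm.state();print(s['joint_pos'],s['opening'],s['tool_pos'],s['contact_force'])
Rt=frame(yt,lat)
for h in(.08,.04,.02,.01): print(h,delta(tcp+h*nx-bk*(.06 if h>.05 else 0),Rt))
R0=R.from_quat(s['tcp_rot']);print('nx in tool',R0.inv().apply(nx))
E
```

```text
[ 0.123 -0.38  -0.259  2.336 -0.49   0.617  2.006] -8.300031814796565e-05 [0.491 0.116 0.192] [-0.857 -2.165  1.472]
0.08 [ 0.707 -3.092  0.337 -0.151 -0.255 -0.064]
0.04 [ 2.092  4.363 -3.606 -0.151 -0.255 -0.064]
0.02 [ 2.088  6.331 -3.249 -0.151 -0.255 -0.064]
0.01 [ 2.086  7.315 -3.071 -0.151 -0.255 -0.064]
nx in tool [ 0.002 -0.984 -0.178]
```

Request:
servo_tool --pt "0.4 0 -0.6 0 0 0" --pt "0.7 0.5 -1.2 -0.02 -0.04 -0.01" --pt "1 1.2 -1.8 -0.05 -0.08 -0.02" --pt "1.4 2 -2.4 -0.08 -0.13 -0.03" --pt "1.7 2.8 -3 -0.1 -0.18 -0.04" --pt "1.9 3.5 -3.3 -0.12 -0.21 -0.05" --pt "2.1 4 -3.6 -0.15 -0.255 -0.064" --pt "2.1 4.4 -3.6 -0.15 -0.255 -0.064" --pt "2.1 4.4 -3.6 -0.15 -0.255 -0.064" --pt "2.1 4.4 -3.6 -0.15 -0.255 -0.064" --pt "2.1 4.4 -3.6 -0.15 -0.255 -0.064"

```text
time: 10.85
tool_pos: [0.5356, 0.1625, 0.1826]
tcp_rot: [0.452, 0.806, -0.332, -0.188]
contact_force: [-0.2, -0.8, -0.2]
opening: -0.001
```

```bash
python3 - <<'E'
from h import *
np.set_printoptions(precision=3,suppress=True)
s=arm.state();print(s['joint_pos'],s['tool_pos'],s['contact_force'])
R0=R.from_quat(s['tcp_rot']);y=R0.as_matrix()[:,1];print('lean',np.degrees(np.arccos(-y[2])),'az',np.degrees(np.arctan2(y[1],y[0])),'x',R0.as_matrix()[:,0])
Rt=frame(yt,lat)
for h in(.04,.02,.01,0): print(h,delta(tcp+h*nx,Rt))
print('nx in tool',R0.inv().apply(nx))
E
```

```text
[-0.171 -0.283 -0.031  2.389 -0.754  0.372  2.53 ] [0.536 0.163 0.183] [-0.211 -0.821 -0.162]
lean 45.1468244500683 az 31.54835708080256 x [-0.52   0.854  0.003]
0.04 [-0.813 -0.056  0.469  0.003  0.007  0.012]
0.02 [-0.831  1.833  1.125  0.003  0.007  0.012]
0.01 [-0.84   2.778  1.453  0.003  0.007  0.012]
0 [-0.849  3.722  1.781  0.003  0.007  0.012]
nx in tool [ 0.009 -0.945 -0.328]
```

Request:
servo_tool --pt "-0.5 0 0.4 0 0 0.01" --pt "-0.8 0.5 0.6 0 0 0.01" --pt "-0.83 1.2 0.9 0 0 0.01" --pt "-0.83 1.8 1.1 0 0 0.01" --pt "-0.83 2.2 1.25 0 0 0.01" --pt "-0.83 2.3 1.3 0 0 0.01" --pt "-0.83 2.3 1.3 0 0 0.01" --pt "-0.83 2.3 1.3 0 0 0.01"

```text
time: 11.65
tool_pos: [0.5477, 0.1595, 0.1588]
tcp_rot: [0.456, 0.803, -0.334, -0.187]
contact_force: [0.7, -0.2, 0.1]
opening: -0.003
```

```bash
python3 - <<'E'
from h import *
np.set_printoptions(precision=3,suppress=True)
s=arm.state();print(s['joint_pos'],s['tool_pos'],s['contact_force'])
R0=R.from_quat(s['tcp_rot']);Rt=frame(yt,lat)
for h in(.015,0): print(h,delta(tcp+h*nx,Rt))
print('nx in tool',R0.inv().apply(nx))
s=grab('side');t=grab('top')
a1=cv2.resize(s['img'][150:280,240:370],None,fx=3.2,fy=3.2,interpolation=2);b1=cv2.resize(t['img'][130:260,280:400],None,fx=3.2,fy=3.2,interpolation=2)
cv2.imwrite('pics/c9.png',np.hstack([a1,b1])[:,:,::-1])
E
```

```text
[-0.195 -0.219 -0.007  2.397 -0.862  0.312  2.654] [0.548 0.159 0.159] [ 0.7   -0.167  0.096]
0.015 [ 0.066  0.013  0.223 -0.     0.007  0.002]
0 [ 0.067  1.431  0.71  -0.     0.007  0.002]
nx in tool [-0.001 -0.946 -0.325]
```

View pics/c9.png

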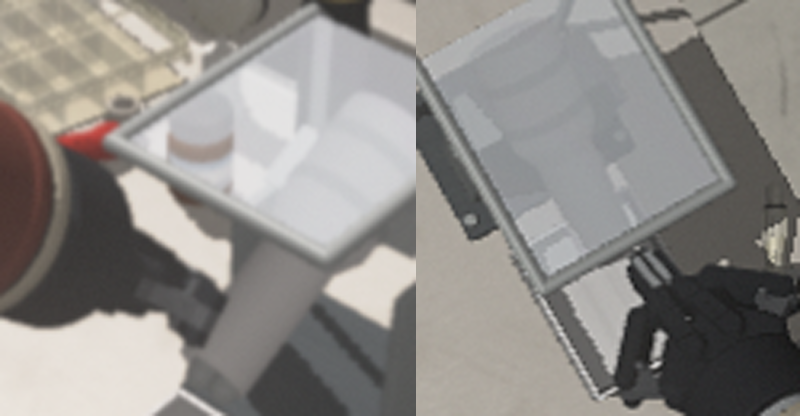

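Request:
servo_tool --pt "0 -0.8 -0.3 0 0.02 0" --pt "0 -1.6 -0.5 0 0.06 0" --pt "0 -2.4 -0.8 0 0.1 0" --pt "0 -2.4 -0.8 0 0.24 0" --pt "0 -2.4 -0.8 0 0.38 0" --pt "0 -2.4 -0.8 0 0.52 0" --pt "0 -2.4 -0.8 0 0.66 0" --pt "0 -2.4 -0.8 0 0.8 0" --pt "0 -2.4 -0.8 0 0.94 0" --pt "0 -2.4 -0.8 0 1.08 0" --pt "0 -2.4 -0.8 0 1.22 0" --pt "0 -2.4 -0.8 0 1.36 0" --pt "0 -2.4 -0.8 0 1.5 0" --pt "0 -2.4 -0.8 0 1.64 0" --pt "0 -2.4 -0.8 0 1.78 0" --pt "0 -2.4 -0.8 0 1.92 0" --pt "0 -2.4 -0.8 0 2.06 0" --pt "0 -2.4 -0.8 0 2.2 0" --pt "0 -2.4 -0.8 0 2.34 0" --pt "0 -2.4 -0.8 0 2.34 0"

```text
time: 13.75
tool_pos: [0.5381, 0.1536, 0.1814]
tcp_rot: [-0.485, -0.14, -0.29, 0.813]
contact_force: [1.0, 0.5, 0.6]
opening: -0.002
```

```bash
python3 - <<'E'
from h import *
np.set_printoptions(precision=3,suppress=True)
s=arm.state();print(s['joint_pos'],s['tool_pos'],s['contact_force'])
Rt=frame(yt,-lat)
for h in(.04,.015,0): print(h,delta(tcp+h*nx,Rt))
E
```

```text
[ 0.346 -0.277 -0.46   2.368 -1.02   0.466  0.434] [0.538 0.154 0.181] [1.029 0.488 0.636]
0.04 [-0.207  0.043 -0.091  0.     0.806 -0.001]
0.015 [-0.792  2.408 -0.656  0.     0.806 -0.001]
0 [-1.143  3.826 -0.995  0.     0.806 -0.001]
```

Request:
servo_tool --pt "-0.2 0 -0.1 0 0.14 0" --pt "-0.2 0 -0.1 0 0.28 0" --pt "-0.2 0 -0.1 0 0.42 0" --pt "-0.2 0 -0.1 0 0.56 0" --pt "-0.2 0 -0.1 0 0.7 0" --pt "-0.2 0 -0.1 0 0.806 0" --pt "-0.2 0 -0.1 0 0.806 0"

```text
time: 14.45
tool_pos: [0.5364, 0.1534, 0.1798]
tcp_rot: [-0.334, 0.188, -0.456, 0.803]
contact_force: [-0.8, 0.3, -0.4]
opening: 0.001
```

```bash
python3 - <<'E'
from h import *
np.set_printoptions(precision=3,suppress=True,linewidth=200)
s=arm.state();print(s['joint_pos'],s['tool_pos'])
for n in('top','side'):
    d=vision.get_image(n)
    im=cv2.imread(f'pics/{n}0.png').astype(np.float32).mean(2)
    for b in((.03,.045,.06) if n=='top' else (.01,.02,.03)):
        W=np.arange(-40,41,2.5)*1e-3
        # average over short stretch along axis
        v=0
        for db in(-.004,-.002,0,.002,.004):
            P=proj(d,[m+(b+db)*ax+w*lat for w in W]).astype(np.float32)
            v=v+cv2.remap(im,P[:,:1].copy(),P[:,1:].copy(),cv2.INTER_LINEAR)[:,0]/5
        print(n,b,' '.join(f'{w*1e3:.0f}:{q:.0f}' for w,q in zip(W,v)))
E
```

```text
[ 0.489 -0.29  -0.579  2.368 -1.09   0.499 -0.307] [0.536 0.153 0.18 ]
top 0.03 -40:147 -38:147 -35:147 -32:147 -30:153 -28:164 -25:168 -22:167 -20:157 -18:148 -15:147 -12:148 -10:148 -8:148 -5:148 -2:148 0:149 2:148 5:148 8:148 10:148 12:148 15:147 18:147 20:156 22:165 25:169 28:169 30:169 32:170 35:169 38:170 40:169
top 0.045 -40:147 -38:147 -35:147 -32:147 -30:148 -28:162 -25:167 -22:167 -20:155 -18:146 -15:147 -12:148 -10:148 -8:149 -5:149 -2:148 0:149 2:149 5:149 8:147 10:148 12:147 15:147 18:146 20:149 22:163 25:169 28:169 30:169 32:169 35:170 38:170 40:169
top 0.06 -40:134 -38:135 -35:134 -32:135 -30:135 -28:135 -25:137 -22:140 -20:143 -18:146 -15:147 -12:148 -10:148 -8:148 -5:148 -2:149 0:149 2:149 5:148 8:148 10:147 12:148 15:147 18:146 20:145 22:142 25:141 28:142 30:143 32:142 35:143 38:145 40:144
side 0.01 -40:61 -38:61 -35:62 -32:62 -30:62 -28:63 -25:63 -22:71 -20:94 -18:107 -15:111 -12:113 -10:115 -8:116 -5:118 -2:118 0:119 2:120 5:120 8:119 10:117 12:116 15:115 18:112 20:110 22:110 25:148 28:194 30:203 32:201 35:200 38:199 40:199
side 0.02 -40:61 -38:61 -35:61 -32:61 -30:61 -28:62 -25:62 -22:70 -20:95 -18:107 -15:111 -12:113 -10:115 -8:117 -5:117 -2:118 0:119 2:120 5:119 8:118 10:117 12:116 15:114 18:111 20:108 22:111 25:147 28:193 30:203 32:202 35:201 38:200 40:200
side 0.03 -40:78 -38:75 -35:76 -32:73 -30:71 -28:69 -25:68 -22:74 -20:94 -18:106 -15:111 -12:113 -10:115 -8:116 -5:117 -2:118 0:119 2:119 5:118 8:118 10:117 12:115 15:113 18:111 20:109 22:108 25:141 28:189 30:201 32:201 35:201 38:202 40:203
```

```bash
python3 - <<'E'
from h import *
np.set_printoptions(precision=3,suppress=True)
s=arm.state();Rt=frame(yt,-lat)
for h in(.04,.012,0): print(h,delta(tcp+h*nx,Rt))
print(R.from_quat(s['tcp_rot']).inv().apply(nx))
E
```

```text
0.04 [-0.003  0.034  0.017  0.001  0.008 -0.001]
0.012 [-0.007  2.682 -0.893  0.001  0.008 -0.001]
0 [-0.008  3.817 -1.282  0.001  0.008 -0.001]
[ 0.001 -0.946  0.325]
```

Request:
servo_tool --pt "0 0.7 -0.2 0 0 0" --pt "0 1.5 -0.5 0 0 0" --pt "0 2.1 -0.7 0 0 0" --pt "0 2.5 -0.85 0 0 0" --pt "0 2.7 -0.9 0 0 0" --pt "0 2.7 -0.9 0 0 0" --pt "0 2.7 -0.9 0 0 0"

```text
time: 15.25
tool_pos: [0.5473, 0.1602, 0.1543]
tcp_rot: [-0.333, 0.189, -0.457, 0.803]
contact_force: [-0.4, 0.7, -0.5]
opening: 0.001
```

Request:
servo_tool --pt "0 0.2 -0.07 0 0 0" --pt "0 0.4 -0.13 0 0 0" --pt "0 0.6 -0.2 0 0 0" --pt "0 0.6 -0.2 0 0 0" --pt "0 0.6 -0.2 0 0 0"

```text
time: 15.75
tool_pos: [0.5497, 0.1616, 0.1485]
tcp_rot: [-0.333, 0.189, -0.457, 0.803]
contact_force: [-0.2, -0.1, 0.2]
opening: 0.001
```

Request:
servo_tool --pt "0 0.1 -0.03 0 0 0" --pt "0 0.2 -0.07 0 0 0" --pt "0 0.2 -0.07 0 0 0"

```text
time: 16.05
tool_pos: [0.5505, 0.1621, 0.1465]
tcp_rot: [-0.333, 0.189, -0.457, 0.803]
contact_force: [-0.4, 0.4, -0.1]
opening: 0.0
```

Request:
servo_tool --pt "0 0.1 -0.03 0 0 0" --pt "0 0.2 -0.07 0 0 0" --pt "0 0.2 -0.07 0 0 0"

```text
time: 16.35
tool_pos: [0.5513, 0.1626, 0.1446]
tcp_rot: [-0.333, 0.189, -0.457, 0.803]
contact_force: [0.0, -0.2, 0.1]
opening: 0.0
```

Request:
servo_tool --pt "0 0.1 -0.03 0 0 0" --pt "0 0.2 -0.07 0 0 0" --pt "0 0.2 -0.07 0 0 0"

```text
time: 16.65
tool_pos: [0.5521, 0.163, 0.1427]
tcp_rot: [-0.333, 0.189, -0.457, 0.803]
contact_force: [0.4, -0.2, 0.5]
opening: 0.0
```

Request:
servo_tool --pt "0 0.1 -0.03 0 0 0" --pt "0 0.2 -0.07 0 0 0" --pt "0 0.2 -0.07 0 0 0"

```text
time: 16.95
tool_pos: [0.5528, 0.1635, 0.1408]
tcp_rot: [-0.333, 0.189, -0.457, 0.803]
contact_force: [-0.1, -0.5, 0.1]
opening: -0.003
```

Request:
servo_tool --pt "0 0.1 -0.03 0 0 0" --pt "0 0.15 -0.05 0 0 0" --pt "0 0.15 -0.05 0 0 0"

```text
time: 17.25
tool_pos: [0.5535, 0.1638, 0.1395]
tcp_rot: [-0.333, 0.189, -0.457, 0.803]
contact_force: [1.0, -0.5, 0.0]
opening: 0.001
```

Request:
servo_tool --pt "0 0.1 -0.03 0 0 0" --pt "0 0.15 -0.05 0 0 0" --pt "0 0.15 -0.05 0 0 0"

```text
time: 17.55
tool_pos: [0.554, 0.1642, 0.138]
tcp_rot: [-0.333, 0.189, -0.457, 0.803]
contact_force: [-0.4, 0.8, -0.7]
opening: -0.0
```

Request:
servo_tool --pt "0 0.1 -0.03 0 0 0" --pt "0 0.15 -0.05 0 0 0" --pt "0 0.15 -0.05 0 0 0"

```text
time: 17.85
tool_pos: [0.5547, 0.1646, 0.1366]
tcp_rot: [-0.333, 0.189, -0.457, 0.803]
contact_force: [0.8, 0.8, 0.0]
opening: -0.002
```

Request:
servo_tool --pt "0 0.1 -0.03 0 0 0" --pt "0 0.15 -0.05 0 0 0" --pt "0 0.15 -0.05 0 0 0"

```text
time: 18.15
tool_pos: [0.5553, 0.1649, 0.1352]
tcp_rot: [-0.333, 0.189, -0.457, 0.803]
contact_force: [-0.4, 0.3, -0.4]
opening: -0.001
```

```bash
python3 - <<'E'
from h import *
s=grab('side')
x0,y0,x1,y1=255,190,345,270;f=8
im=cv2.resize(s['img'][y0:y1,x0:x1],None,fx=f,fy=f,interpolation=2)
im=(255*(im/255.)**.6).astype('uint8')
p=arm.state()['tool_pos']
th=np.linspace(0,2*np.pi,60)
for b,c in((0,(255,0,0)),(.08,(0,160,0))):
    P=proj(s,[m+b*ax+.021*(np.cos(q)*nx+np.sin(q)*lat) for q in th]);cv2.polylines(im,[np.int32((P-[x0,y0]+.5)*f)],True,c,1)
for q,c in((p,(255,255,0)),(tap,(0,0,255))):
    u=proj(s,q)[0];cv2.drawMarker(im,tuple(int(v) for v in (u-[x0,y0]+.5)*f),c,0,16,2)
cv2.imwrite('pics/c10.png',im[:,:,::-1]);print((p-tap)@ax,(p-tap)@nx,(p-tap)@lat)
E
```

```text
0.010096892164981457 -0.005915671633628342 0.00019912931146394295
```

View pics/c10.png

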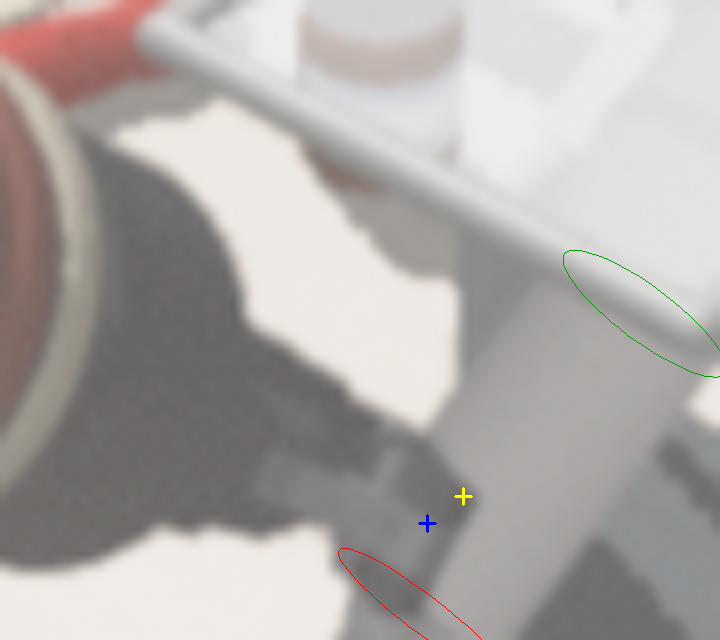

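Request:
servo_tool --pt "0 0.1 -0.03 0 0 0" --pt "0 0.15 -0.05 0 0 0" --pt "0 0.15 -0.05 0 0 0"

```text
time: 18.5
tool_pos: [0.5559, 0.1653, 0.1338]
tcp_rot: [-0.333, 0.189, -0.457, 0.803]
contact_force: [0.0, 0.3, -0.4]
opening: 0.002
```

Request:
servo_tool --pt "0 0.1 -0.03 0 0 0" --pt "0 0.15 -0.05 0 0 0" --pt "0 0.15 -0.05 0 0 0"

```text
time: 18.8
tool_pos: [0.5565, 0.1656, 0.1324]
tcp_rot: [-0.333, 0.189, -0.457, 0.803]
contact_force: [-0.1, 0.3, 0.2]
opening: 0.001
```

Request:
servo_tool --pt "0 0.1 -0.03 0 0 0" --pt "0 0.15 -0.05 0 0 0" --pt "0 0.15 -0.05 0 0 0"

```text
time: 19.1
tool_pos: [0.5571, 0.166, 0.1309]
tcp_rot: [-0.333, 0.189, -0.457, 0.803]
contact_force: [0.8, 0.0, 0.7]
opening: 0.004
```

Request:
servo_tool --pt "0 0.1 -0.03 0 0 0" --pt "0 0.15 -0.05 0 0 0" --pt "0 0.15 -0.05 0 0 0"

```text
time: 19.4
tool_pos: [0.5577, 0.1664, 0.1295]
tcp_rot: [-0.333, 0.189, -0.457, 0.803]
contact_force: [0.2, -0.1, -0.1]
opening: -0.002
```

```bash
python3 - <<'E'
from h import *
np.set_printoptions(precision=3,suppress=True,linewidth=200)
for n in('side','top'):
    d=grab(n);im=d['img'].astype(np.float32).mean(2);im0=cv2.imread(f'pics/{n}0.png').astype(np.float32).mean(2)
    def smp(I,pts):
        P=proj(d,pts).astype(np.float32);return cv2.remap(I,P[:,:1].copy(),P[:,1:].copy(),cv2.INTER_LINEAR)[:,0]
    B=np.arange(-10,61,5)*1e-3
    for w in(-.012,-.006,0,.006,.012):
        hgt=np.sqrt(.021**2-w*w)
        print(n,'lat',w,' '.join(f'{b*1e3:.0f}:{q:.0f}/{q0:.0f}' for b,q,q0 in zip(B,smp(im,[m+b*ax+hgt*nx+w*lat for b in B]),smp(im0,[m+b*ax+hgt*nx+w*lat for b in B]))))
    if n=='side':
        W=np.arange(-30,33,2.5)*1e-3
        for b in(.045,.055): print('edge',b,' '.join(f'{w*1e3:.0f}:{q:.0f}/{q0:.0f}' for w,q,q0 in zip(W,smp(im,[m+b*ax+w*lat for w in W]),smp(im0,[m+b*ax+w*lat for w in W]))))
    # full-res changed mask extents = arm
print(arm.state()['tool_pos'])
E
```

```text
side lat -0.012 -10:100/94 -5:74/94 0:103/118 5:117/118 10:123/118 15:125/119 20:129/118 25:129/117 30:130/118 35:131/118 40:130/118 45:131/118 50:130/117 55:131/117 60:130/118
side lat -0.006 -10:86/99 -5:67/99 0:83/119 5:89/120 10:80/119 15:61/119 20:78/119 25:130/118 30:131/118 35:131/118 40:131/118 45:131/119 50:130/118 55:130/117 60:130/118
side lat 0 -10:93/97 -5:62/98 0:83/116 5:90/117 10:86/116 15:68/116 20:69/116 25:120/115 30:127/115 35:127/115 40:126/115 45:127/115 50:127/115 55:127/114 60:127/114
side lat 0.006 -10:198/183 -5:82/109 0:84/111 5:88/113 10:89/113 15:71/111 20:70/112 25:95/111 30:121/111 35:122/111 40:122/110 45:122/110 50:121/111 55:122/110 60:122/110
side lat 0.012 -10:223/206 -5:142/145 0:81/109 5:88/109 10:92/108 15:93/107 20:89/107 25:76/108 30:115/107 35:116/107 40:116/106 45:114/107 50:115/105 55:115/104 60:116/105
edge 0.045 -30:98/90 -28:100/90 -25:99/91 -22:102/93 -20:111/100 -18:119/107 -15:123/111 -12:126/114 -10:127/115 -8:128/117 -5:129/119 -2:131/118 0:131/119 2:131/118 5:131/117 8:129/117 10:127/116 12:125/115 15:123/113 18:121/109 20:118/107 
[... 534 characters left out ...]
 -10:71/145 -5:63/149 0:54/87 5:121/113 10:134/126 15:145/137 20:157/149 25:158/148 30:158/148 35:157/148 40:157/149 45:158/147 50:158/148 55:157/149 60:158/148
top lat 0 -10:60/146 -5:53/149 0:60/85 5:119/110 10:138/129 15:143/134 20:159/149 25:158/149 30:158/148 35:158/148 40:159/148 45:159/149 50:158/149 55:158/149 60:158/149
top lat 0.006 -10:39/150 -5:39/153 0:44/84 5:121/114 10:134/127 15:143/135 20:159/150 25:158/149 30:158/149 35:158/149 40:157/147 45:159/148 50:158/149 55:158/150 60:159/149
top lat 0.012 -10:173/151 -5:177/154 0:83/78 5:134/126 10:127/120 15:158/148 20:158/149 25:158/149 30:158/149 35:158/149 40:157/148 45:156/148 50:158/147 55:157/148 60:158/148
[0.558 0.166 0.13 ]
```

```bash
python3 - <<'E'
from h import *
np.set_printoptions(precision=1,suppress=True)
s=vision.get_image('side');p=np.array([.5553,.1649,.1352])
for u in((313.7,251.),(308.5,264.7)):
  for l in(-.014,-.007,0):
    o,r=ray(s,*u);k=((p-o)@lat+l)/(r@lat);q=o+k*r-p
    yp=np.cross(yt,lat)
    print(u,l,'along tool y',q@yt*1e3,'perp',q@yp*1e3,'| ax',(q+p-m)@ax*1e3,'nx',(q+p-m)@nx*1e3)
t=vision.get_image('top');im=t['img'].mean(2)
p=arm.state()['tool_pos']
for z in(0,.01,.02,.03):print('top TCP back by',z,proj(t,p-z*yt)[0],'px val',)
print('top dark tip rows:');
P=proj(t,[p-z*yt for z in np.arange(-.01,.06,.005)]).astype(np.float32)
print(cv2.remap(im.astype(np.float32),P[:,:1].copy(),P[:,1:].copy(),1)[:,0])
P=proj(t,[m+up*.113+lat*w for w in(-.01,0,.01)]);print('guard front edge px',P)
E
```

```text
(313.7, 251.0) -0.014 along tool y -24.670328300593205 perp 4.134198641679711 | ax 17.946227223707247 nx 39.720743888055004
(313.7, 251.0) -0.007 along tool y -10.921982591044257 perp 2.9087312052640963 | ax 21.263548538281025 nx 26.322454464294136
(313.7, 251.0) 0 along tool y 2.826363118504757 perp 1.6832637688485483 | ax 24.58086985285489 nx 12.924165040533218
(308.5, 264.7) -0.014 along tool y -17.898770718237856 perp -19.593508387215742 | ax -2.2841570236040853 nx 25.59312462130003
(308.5, 264.7) -0.007 along tool y -4.019188509878354 perp -21.278831795820967 | ax 0.641088351879304 nx 11.921034189935288
(308.5, 264.7) 0 along tool y 9.860393698481067 perp -22.964155204426113 | ax 3.5663337273627413 nx -1.7510562414293565
top TCP back by 0 [337.9 199.9] px val
top TCP back by 0.01 [339.9 202.3] px val
top TCP back by 0.02 [342.  204.9] px val
top TCP back by 0.03 [344.1 207.4] px val
top dark tip rows:
[158.5 158.4 158.  158.7 157.1 154.7 123.6 139.6 111.3  69.2  70.3  64.9
 104.5 116.3]
guard front edge px [[352.6 199.5]
 [348.3 202. ]
 [343.9 204.5]]
```

```bash
python3 - <<'E'
from h import *
np.set_printoptions(precision=1,suppress=True)
s=vision.get_image('side')
p=np.array([.4151,.0818,.2264])
for z in(0,.01,.02): print('c8 up',z,proj(s,[p+z*up,p+z*up-.026*bk,p+z*up+.026*bk]).tolist())
p=np.array([.3855,.2369,.1605]);x=np.array([np.cos(np.radians(53.3)),np.sin(np.radians(53.3)),0])
for z in(0,.01,.02): print('c3 up',z,proj(s,[p+z*up,p+z*up-.039*x,p+z*up+.039*x]).tolist())
E
```

```text
c8 up 0 [[236.26247452197742, 264.23025593766147], [221.92348676276848, 274.56390765859135], [250.0365896536175, 254.29682044031276]]
c8 up 0.01 [[235.7289217987079, 258.87153391594126], [221.23443127559506, 269.19705413633216], [249.6456213928992, 248.9524255562483]]
c8 up 0.02 [[235.18641144304567, 253.40710084937461], [220.53353611585493, 263.72116367396546], [249.248201198242, 243.50565137292577]]
c3 up 0 [[200.73315227265874, 232.99743551549295], [189.6143108859602, 248.22587724249559], [211.16523068865044, 218.7402484344029]]
c3 up 0.01 [[200.03333877780716, 228.38619018815155], [188.7958388601699, 243.57905138838686], [210.57000202409796, 214.17303326658342]]
c3 up 0.02 [[199.32461796607726, 223.70328026105236], [187.96640634763625, 238.8564773762003], [209.967559779439, 209.53807305996438]]
```

Request:
servo_tool --pt "0 -0.2 0.1 0 0 0" --pt "0 -0.2 0.4 0 0 0" --pt "0 -0.1 0.66 0 0 0" --pt "0 0.1 0.6 0 0 0" --pt "0 0.19 0.57 0 0 0" --pt "0 0.19 0.57 0 0 0"

```text
time: 20.25
tool_pos: [0.5622, 0.1692, 0.1319]
tcp_rot: [-0.333, 0.189, -0.456, 0.803]
contact_force: [0.7, -0.2, 0.3]
opening: 0.004
```

Request:
servo_tool --pt "0 0.1 -0.03 0 0 0" --pt "0 0.2 -0.07 0 0 0" --pt "0 0.2 -0.07 0 0 0"

```text
time: 20.55
tool_pos: [0.5631, 0.1696, 0.1302]
tcp_rot: [-0.333, 0.189, -0.457, 0.803]
contact_force: [-0.4, -0.1, -0.5]
opening: 0.004
```

Request:
servo_tool --pt "0 0.1 -0.03 0 0 0" --pt "0 0.2 -0.07 0 0 0" --pt "0 0.2 -0.07 0 0 0"

```text
time: 20.85
tool_pos: [0.5639, 0.1701, 0.1283]
tcp_rot: [-0.333, 0.189, -0.457, 0.803]
contact_force: [-0.3, -0.4, -0.2]
opening: 0.002
```

Request:
servo_tool --pt "0 0.1 -0.03 0 0 0" --pt "0 0.2 -0.07 0 0 0" --pt "0 0.2 -0.07 0 0 0"

```text
time: 21.15
tool_pos: [0.5647, 0.1705, 0.1265]
tcp_rot: [-0.333, 0.189, -0.457, 0.803]
contact_force: [-0.6, -0.4, 0.9]
opening: 0.001
```

Request:
servo_tool --pt "0 0.1 -0.03 0 0 0" --pt "0 0.2 -0.07 0 0 0" --pt "0 0.2 -0.07 0 0 0"

```text
time: 21.45
tool_pos: [0.5654, 0.171, 0.1245]
tcp_rot: [-0.333, 0.189, -0.457, 0.803]
contact_force: [0.7, -0.1, -1.2]
opening: 0.0
```

```bash
python3 - <<'E'
from h import *
for n,(x0,x1,y0,y1) in(('side',(280,345,225,275)),('top',(315,375,180,225))):
    d=grab(n);im=d['img'].astype(float).mean(2)
    print(n,x0,y0)
    Z=[]
    p=arm.state()['tool_pos']
    marks={tuple(np.round(proj(d,q)[0]).astype(int)):c for q,c in((p,'T'),(m+.012*ax+.021*nx,'X'),(m+.021*nx,'R'),(m+.021*lat,'L'),(m-.021*lat,'l'),(m+.04*ax+.021*lat,'L'),(m+.04*ax-.021*lat,'l'))}
    for v in range(y0,y1): print(v,''.join(marks.get((u,v),' .:-=+*%@'[::-1][int(min(im[v,u],254)/255*9)]) for u in range(x0,x1)))
E
```

```text
side 280 225
225 **********=:...............::.:-++++++++++++++++==--:::.:::.....:
226 %%********+:...................:=++++++++++=+++++===--:::.:::::::
227 *%*%%*****+-....................=+++++++++=====++++===--::..:::::
228 %%%%*******-....................=++++++++=========+++===--::::::-
229 %*%********=....................=++++++++===========+++==---:::--
230 %*%*%*%****=:...................=+++++++=============++++==----==
231 %%**%**%*%*+:..................:=++++++================++++=====+
232 *%%***%**%**=-.................:=++++++==================++++=+++
233 %%%**%%%*****+=:...............:=+++++=====================++++++
234 **%******%*****+-:.............:=++++=======================++++=
235 %*******%*******+=:............:=+++=============================
236 *%*%*%%******%****=-:..........:=+++===========================-:
237 %%*%*******%*******+=-.........:=+=============================:.
238 ***%**%%***%**%%*****+=:.......-=+============================-..
239 **%*%******%***********=:.....:==============================-:..
240 ******%***%************+-....:-==
[... 4649 characters left out ...]
========++=:::::-%%%%%%%%%%%%%%%%%%%%%%%%%%%%%%%%%
215 --=++=--=====-==++=:::::::-+%%%%%%%%%%%%%%%%%%%%%%%%%%%%%%%%
216 =--=++=====-==++=::::::::::-*%%%%%%%**%%%%%%%%%%%%%%%%%%%%%%
217 =---=+===-===+==:::::::::==+%%%%%%%%%%%%%%%%%%%%%%%%%%%%%%%%
218 +=--===--==++=:::::::::-+*%%%%%%%%%%%%%%%%%%%%%%%%%%%%%%%%%%
219 ++=--=-==++=::::::::::-+%%%%%%%%%%%%%%%%%%%%%%%%%%%%%%%%%%%%
220 ==---===++=:::::::::::-*%%%%%%%%%%%%%%%*+%%%%%%%%%%%%%%%%%%%
221 -=====+++++=::::::::::-%%%%%%%%%%%%%%%%%**%%%%%%%%%%%%%%%%%%
222 -+=:++*+++++=:::::::::=%%%%%%%%%%%%%%%%%%%%%%%%%%%%%%%%%%%%%
223 --==:+++++++=::::::::-*%%%%%%%%%%%%%%%%%%%%%%%%%%%%%%%%%%%%%
224 --+=::*++++++=:::::::-*%%%%%%%%%+=%%%%%%%%%%%%%%%%%%%%%%%%%%
```

Request:
servo_tool --pt "0 -0.1 0.2 0 0 0" --pt "0 -0.1 0.5 0 0 0" --pt "0 0 0.6 0 0 0" --pt "0 0.19 0.57 0 0 0" --pt "0 0.19 0.57 0 0 0"

```text
time: 22.05
tool_pos: [0.5701, 0.1738, 0.1271]
tcp_rot: [-0.333, 0.189, -0.456, 0.803]
contact_force: [-0.3, 0.9, 0.4]
opening: 0.001
```

Request:
servo_tool --pt "0 0.1 -0.03 0 0 0" --pt "0 0.2 -0.07 0 0 0" --pt "0 0.2 -0.07 0 0 0"

```text
time: 22.35
tool_pos: [0.5708, 0.1742, 0.1252]
tcp_rot: [-0.333, 0.189, -0.457, 0.803]
contact_force: [-0.4, 0.7, 0.0]
opening: -0.001
```

Request:
servo_tool --pt "0 0.1 -0.03 0 0 0" --pt "0 0.2 -0.07 0 0 0" --pt "0 0.2 -0.07 0 0 0"

```text
time: 22.65
tool_pos: [0.5718, 0.1747, 0.1236]
tcp_rot: [-0.333, 0.189, -0.457, 0.803]
contact_force: [-2.7, -1.1, 4.1]
opening: -0.002
```

Request:
servo_tool --pt "0 0.1 -0.03 0 0 0" --pt "0 0.2 -0.07 0 0 0" --pt "0 0.2 -0.07 0 0 0"

```text
time: 22.95
tool_pos: [0.5726, 0.1752, 0.1216]
tcp_rot: [-0.333, 0.189, -0.457, 0.803]
contact_force: [-3.6, -2.1, 3.1]
opening: 0.002
```

Request:
servo_tool --pt "0 -0.4 0.13 0 0 0" --pt "0 -0.76 0.26 0 0 0" --pt "0 -0.76 0.26 0 0 0" --pt "0 -0.76 0.26 0 0 0" --pt "0 0.24 -0.08 0 0 0" --pt "0 -0.76 0.26 0 0 0" --pt "0 -0.76 0.26 0 0 0" --pt "0 -0.76 0.26 0 0 0"

```text
time: 23.75
tool_pos: [0.5696, 0.1732, 0.1289]
tcp_rot: [-0.333, 0.189, -0.457, 0.803]
contact_force: [-0.5, -0.5, 0.1]
opening: 0.006
```

```bash
cat > asc.py <<'E'
from h import *
for n,(x0,x1,y0,y1) in(('side',(280,345,240,290)),):
    d=grab(n,'last.png');im=d['img'].astype(float).mean(2)
    for v in range(y0,y1): print(v,''.join(' .:-=+*%@'[::-1][int(min(im[v,u],254)/255*9)] for u in range(x0,x1)))
print(arm.state()['contact_force'],arm.state()['tool_pos'])
E
python3 asc.py
```

```text
240 ***************%**************+++++==========================:...
241 **********************************++=========================-:..
242 *******%******%%*******************++======================++=-:.
243 ***********%************************++====================+++++=-
244 *******************************++****+===================++++++++
245 ******************************+++*****+=================++***++++
246 ******************************++*******+================+*****+++
247 ************************++++++++********+==============++*****+++
248 ************************+++++++**********+============++++*****++
249 ********************+**+*+++++++**********+==========+++++*******
250 ************************+++++++++*********+==========+++++++*****
251 **************************+++++++++******+==========+++++++++****
252 **************************++++++++++*****+=========++++++++++****
253 **+==+++===++****+==+++***+++++++++++***+=========++++++++++++***
254 +=::::--:.::-===--:-=+++***+++++++++***+==========++++++++++++++*
255 -:...........:::..:-==++******++++++***+======
[... 1772 characters left out ...]
1 ... .:-=====================-:..:=++++++++***********************
282 ....:=========================:..:-=++++++++*********************
283 ...-===========================-:..:=+++++++*********************
284 .:-==============================:..:-=++++++********************
285 :-================================-:..:-=+++++******************+
286 -===================================-...-=++++****************+++
287 =====================================-:..:-=++++**************+++
288 =======================================-:..:=+++*************++++
289 =========================================:..:-=+***********++++++
[-0.66279954 -0.74207241 -0.31681583] [0.56949317 0.1732809  0.12871865]
```

Request:
servo_tool --pt "0 0.98 -0.33 0 0 0" --pt "0 0 0 0 0 0" --pt "0 0 0 0 0 0" --pt "0 0 0 0 0 0" --pt "0 0.98 -0.33 0 0 0" --pt "0 0 0 0 0 0" --pt "0 0 0 0 0 0" --pt "0 0 0 0 0 0" --pt "0 0.98 -0.33 0 0 0" --pt "0 0 0 0 0 0" --pt "0 0 0 0 0 0" --pt "0 0 0 0 0 0"

```text
time: 25.0
tool_pos: [0.5696, 0.1732, 0.1287]
tcp_rot: [-0.333, 0.189, -0.457, 0.803]
contact_force: [0.5, 0.1, -0.7]
opening: -0.003
```

```bash
python3 asc.py | sed -n 18,45p | cut -c1-50
```

```text
257 .................-=====++*******+++***+=======
258 ................:-======++***********+========
259 ................:========++**********+=======+
260 ................:=========+*********+========+
261 .................-==++=====++*******+=======++
262 .................:-=+++=====+******+=======++*
263 ..................-=++++=====++****+======++**
264 ..................-++++++======++++=======++**
265 .................:=++++++++==============++***
266 ................:=+**++++++++===========++****
267 ................-=+***++++++++==========+*****
268 ................:-=+****+++++++========++*****
269 ...............::--+******++++++======++******
270 ..............::::-=+*******+++++====++*******
271 .............::::--=+++******+++++==++********
272 .............:----==+++*******++++++++********
273 .............----==+++++++*****++++++*********
274 .............-====++++++++++*****++++*********
275 ............:=+++++++++++++++****+++++********
276 ...........:-=++++++++++++++++***+++++********
277 ..........:-==+++++++++++++++++*+++++++*******
278 .........:======++++++++++++++++++++++++******
279 ........-===========+++++++++==++++++++++*****
280 ...  .:-============++++++++=::-=+++++++++****
281 ... .:-==============+++++++=:..:=++++++++****
282 ....:=================++++++==:..:-=++++++++**
283 ...-===========================-:..:=+++++++**
284 .:-==============================:..:-=++++++*
```

Request:
servo_tool --pt "0 0.98 -0.33 0 0 0" --pt "0 0 0 0 0 0" --pt "0 0 0 0 0 0" --pt "0 0 0 0 0 0" --pt "0 0.98 -0.33 0 0 0" --pt "0 0 0 0 0 0" --pt "0 0 0 0 0 0" --pt "0 0 0 0 0 0" --pt "0 0 0 0 0 0" --pt "0 0 0 0 0 0"

```text
time: 26.05
tool_pos: [0.5694, 0.1733, 0.1285]
tcp_rot: [-0.333, 0.189, -0.457, 0.803]
contact_force: [0.5, 0.3, 0.6]
opening: -0.004
```

```bash
python3 asc.py | sed -n 18,49p | cut -c1-50
```

```text
257 .................-=====++******++++***+=======
258 ................:-=====+++**%****+***+========
259 ................:========+***********+========
260 ................:=========+*********+========+
261 .................-=========+********+=======++
262 .................:-=========+******+=======++*
263 ..................:-=========+*****+=======+**
264 ..................:-==========+++++=======++**
265 .................:-=++++=================++***
266 .................-=++++++===============++****
267 .................-=+++++++=============++*****
268 ................:-=+++++++=============++*****
269 ................:==++++++++++=========++******
270 ................-=+++++++++++++++====++*******
271 ................-=++++++++++++++++===++*******
272 ...............:==++++++++++++++++++++********
273 ...............-=++++++++++++++++++++*********
274 ..............:==++++++++++++++++++++*********
275 ............:-===+++++++++++++++++++++********
276 ...........:-===++++++++++++++++++++++********
277 ..........:-====+++++++++++++++++++++++*******
278 .........:======++++++++++++++++++++++++******
279 ........-=======+++++++++++++++++++++++++*****
280 ...  .:-========++++++++++++++++++++++++++****
281 ... .:-=========+++++++++++++++=-=++++++++****
282 ....:==========++++++++++++++++-.:-=++++++++**
283 ...-===========++++++++++++++++=:..:=+++++++**
284 .:-============+++++++++++++++++=:..:-=++++++*
285 :-=============++++++=++++++++++==-:..:-=+++++
286 -=============+++++++=+++++++++=====-...-=++++
287 ==============+++++++++++++++++======-:..:-=++
288 ==============+++++++++++++++++========-:..:=+
```

```bash
sed -i 's/(280,345,240,290)/(262,330,252,325)/' asc.py; python3 asc.py
```

```text
252 ********************************************+*+++++++******+========
253 ********************+=++*+===+****++==+*****++++++++++****+=========
254 ******************+=-::---:::-====-::-=++****+++++++++***+=========+
255 ****************+=-:...........:::..:-==++******++++++***+=========+
256 **************+=-:..................-====+*******++++***+=========++
257 ++*********+==-:...................-=====++*******+++***+========++*
258 :--=======--:.....................:-=====+++***********+========++**
259 ..................................:========+***********+=======++***
260 ..................................:=========+*********+========++***
261 ...................................-=========+********+=======++****
262 ...................................:-=========+******+=======++*****
263 ....................................:-=========+*****+=======+******
264 .....................................:-=========+++++=======++******
265 ......................................:-===================++*******
266 ......................................-===================++********
267 .
[... 3601 characters left out ...]
     :-====+++++++=:.        ..:-======+==+
317 :.      ...                   .-====+++++++=-..      ..:-===========
318 -:.                            .:-===++++++==-..    ..:-=========+++
319 +=:.       ...                  .-=====+++===-:..  ..:-=============
320 *+=-:.     ...                  .:=============:....:-=============+
321 **+=-:.    .::.                  .-============-:..:-============+=+
322 ***++=-.. .:--.                  ..:-===========-.:-============++++
323 *****+=-:::-=-.                   ..:-===========--===========+==+++
324 ******+=--===-.                     .-=========================+++++
[-0.71021667  0.16262088 -0.05419515] [0.56944151 0.17334802 0.12867188]
```

Request:
servo_tool --pt "0 -0.8 0.3 0 0 0" --pt "0 -1.6 0.55 0 0 0" --pt "0 -2.4 0.8 0 0 0" --pt "0 -3.3 0.9 0 0 0" --pt "0 -4.2 0.9 0 0 0" --pt "0 -5 0.9 0 0 0" --pt "0 -5 0.9 0 0 0" --pt "0 -5 0.9 0 0 0"

```text
time: 26.95
tool_pos: [0.5446, 0.1583, 0.1708]
tcp_rot: [-0.333, 0.189, -0.457, 0.803]
contact_force: [0.0, -0.3, -0.7]
opening: -0.002
```

```bash
sed -i 's/(262,330,252,325)/(262,345,262,325)/' asc.py; python3 asc.py
```

```text
262 ...................................:-========================++***********+++++++++
263 ....................................:-=======================+*************++++++++
264 .....................................:-=====================++*************++++++++
265 ......................................:-===================++***************+++++++
266 ............  ........................:===================++****************+++++++
267 .....................................:====================+*******************+++++
268 ...................................:-=+++++==============++********************++++
269 ..................................:-=+++++++============++*********************++++
270 ..... ............................-=+++++++++==========++***********************+++
271 ..................................:-+++++++++++========++*************************+
272  ............  .....................-=+++++++++++=+++=++**************************+
273    ......... ....................::..:-=+++++++++++++++****************************
274 .  .............................:==-:..:
[... 3816 characters left out ...]
+++++++++++
318 -:.         ...::::---=====-::--=+++===-..          ..:-=============++++++++++++++
319 +=:.       ..:::::--=====-:::::-=++++++=:.         ..:-=============+=+++++++++++++
320 *+=-:.     ..::::--=====-:::::--=+**+++=-.        ..:-=============++++++++++++++++
321 **+=-:.    .:-----=====-:::::---=+**+++=-.       ..:-============+=++++++++++++++++
322 ***++=:.. .:-=---=====-:::::--===+++++==-.      ..:-==============+++++++++++++++++
323 *****+=-:::-==-======-::::---===+++++===-.     ..:-==============++++++++++++++++++
324 ******+=--=========--::::---===++++====-:.     .:-===============++++++++++++++++++
[-0.3290947   0.48807023 -0.03515715] [0.54458195 0.15844829 0.17049465]
```

Request:
servo_tool --pt "0 -1 0 0 0 0" --pt "0 -2 0 0 0 0" --pt "0 -3 0 0 0 0" --pt "0 -4 0 0 0 0" --pt "0 -5 0 0 0 0" --pt "0 -5 0 0 0 0" --pt "0 -5 0 0 0 0" --pt "0 -5 0 0 0 0" --pt "0 -5 0 0 0 0" --pt "0 -5 0 0 0 0"

```text
time: 28.0
tool_pos: [0.5142, 0.1404, 0.2058]
tcp_rot: [-0.333, 0.189, -0.457, 0.803]
contact_force: [0.6, -0.0, -0.2]
opening: -0.002
```

```bash
cp pics/last.png pics/prev.png; sed -i 's/(262,345,262,325)/(250,320,295,345)/' asc.py; python3 asc.py; python3 - <<'E'
from h import *
np.set_printoptions(precision=0,suppress=True)
a=cv2.imread('pics/prev.png').astype(int)[300:345,250:320];b=cv2.imread('pics/last.png').astype(int)[300:345,250:320];print('maxdiff',abs(a-b).max(),abs(a-b).mean())
s=vision.get_image('side');c=np.array([.519,.143,0])
for z,h in((.038,'rim'),(.004,'floor')):
  i=0 if z>.01 else .004
  print(h,proj(s,[c+sx*(.065-i)*bk+sy*(.052-i)*lat+up*z for sx,sy in((-1,-1),(-1,1),(1,1),(1,-1))]).tolist())
for u,v in((276,315),(283,322),(270,322),(277,330)):
  q=onz(s,u,v,.018)-c;print((u,v),'tray x,y mm',q@bk*1e3,q@lat*1e3)
E
```

```text
295   .... .  ....  ..:-===========================:.     .:-=============
296  ...  .. ........:===========================-:.      ...:============
297  ..   ...... ..:-===========================-..         ..:-==========
298  .     .......:-===========================-:.          ....:-========
299       .. ....:-===========================:..              ...:-======
300          ...:============================:.           .      ...-=====
301          ..-===========================-:.                    ..:-====
302      . ..:-===========================-:.                      ...:===
303      ...:-==========================--:.                       ....:-=
304      ..:===========================-:..                        ......:
305     ..-===========================-:.                         ........
306 .  .:---========================-::.                         ... .... 
307  ..:::.::-======================:..  .......               ........   
308 ..:::.  .:-====================-.   ....:::..              ........   
309 .:-:     ..-=================-:..  ..:::::-:..
[... 2635 characters left out ...]
++++++++++++++
[-0.31491149  0.52357621 -0.1263446 ] [0.5142355  0.14030502 0.2057982 ]
maxdiff 4 0.6265608465608465
rim [[292.6229961807543, 345.3057117471835], [246.98226753642538, 311.55844921219085], [297.4324346681287, 270.98767991899086], [342.40480900341026, 299.4647957581059]]
floor [[292.38244853308504, 354.85932394710244], [251.35933404855578, 324.0466064223956], [297.48758227991885, 285.87276962797347], [337.9681494573394, 312.28502831928455]]
(276, 315) tray x,y mm -25.4942642309078 21.88541433216129
(283, 322) tray x,y mm -28.71806982081674 2.4145687706609618
(270, 322) tray x,y mm -43.686562610606714 18.96248594258009
(277, 330) tray x,y mm -48.18329114952156 -1.673665417565092
```

```bash
python3 -c "
from station import arm
print(arm.finish_job(),arm.state()['time'])"
```

```text
the job is handed in; nothing more can be done
the job is handed in; nothing more can be done
```

I set the tray under the mouth and let go of it. I then tapped the top of the neck six times, about 10 mm of commanded travel at roughly 0.1 m/s, until both plungers dropped. I backed the arm off and handed the job in at about 28 s.

**Final checks (side camera, read as pixel values):**
- Both plungers lie side by side in the tray towards the tab end, with their middles about 25–50 mm from its centre on the tab side and within about 22 mm crosswise.
- Two pictures about 1 s apart were the same to within noise, so the plungers and tray are at rest.
- The neck is empty and back where it was before the taps. The tray's corners are where I placed them, to about 2–3 pixels.
- The tool feels no contact.

**What disagreed or went unmeasured:**
- **Finger ends:** they looked about 20 mm short of the reported TCP in the pictures, and contact with the neck came about 20 mm later than I had calculated. I found it by inching forward in 1.5–2 mm steps, which took about 7 s. The cause is not explained.
- **Joint 7:** it briefly read 2.654 against its limit of 2.65. I turned the tool half round at once to clear it.
- **Tap force:** I only measured it during the slow first touch, at about 5 N. The peak force and depth of the taps themselves were not seen.
- **Bystanders:** I did not re-measure the jar and the valve body at the end. Nothing in the moves should have touched them.

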